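Close and pin the film cell

TASK

Swing the open green lid of the film cell down onto its gasket, then take the green-knobbed pin from the stand and push it down through the lid's hole and the base's hole beneath until its collar bears on the lid. The rubber gasket pushes the lid slightly ajar, so keep pressing firmly down with the pin until the lid is fully shut, and finish while still holding and pressing it so: do not let go. Leave the black-knobbed pin, the cuvette box and the bottle where they are.

Things in the scene. Friction and masses are not known exactly. Their poses are not given: they have to be found in the camera images.
- jig: fixed film cell, aluminium base half 130 (x) x 100 (y) x 40 mm high, origin at the centre of its underside on the bench. The lid's hinge runs along its own y at its +x edge; the pin hole is near its -x edge
- hinge (a point): middle of the lid's hinge axis, at x +62 mm, y 0, z 44 mm in the base's frame. The green lid is a flat slab 96 mm wide and 12 mm thick that spans 3 to 127 mm from this axis; when shut its underside is 42 mm and its top 54 mm above the bench (2 mm below and 10 mm above the axis)
- lid (a joint): swing of the lid above its gasket (rad): 0 = swung right down onto the gasket, about 1.5 upright, at most 1.55. A stiff hinge keeps it where it is left (about 1 N at the free edge moves it). The lid's slope against the level base is this angle plus gasket
- lid_hole (a point): centre of the hole's mouth on the lid's outer (top) face, 107 mm from the hinge axis on the lid's centre line. Hole 14 mm diameter, 12 mm deep, right through, chamfered. Moves with the lid; with the lid shut it lies 14 mm above base_hole
- base_hole (a point): centre of the mouth of the 13 mm chamfered hole in the base's top face, 40 mm above the bench, at x -45 mm, y 0 in the base's frame; it goes straight down through the whole 40 mm
- stand: fixed grey pin stand 60 (x) x 120 (y) x 50 mm high on a thin blue foot, origin at the centre of its underside; two 12 mm holes, 32 mm either side of its centre along its own y, each with a pin standing in it, collar on the stand's top, knob turned up to 0.3 rad from the stand's axes
- pin: the pin to use, green knob, 100 g. Origin at the knob's centre, z up along the pin. The knob is a square bar 18 x 18 mm (sides along its x and y) and 46 mm tall (23 mm below to 23 mm above the origin); under it a steel collar 26 mm diameter, 6 mm thick, underside 29 mm below the origin; then a 10 mm shaft 46 mm long with a chamfered foot
- pin_tip (a point): foot of the green pin's shaft, 75 mm below the knob's centre
- spare_pin: bystander: like the pin but with a black knob and a shaft only 22 mm long; origin at the centre of its knob; stays in the stand
- cuvette_box: bystander: flat box of cuvettes, black and blue with a clear lid, 90 x 110 x 32 mm, origin at the centre of its underside
- bottle: bystander: amber reagent bottle with a white cap, 48 mm diameter, 100 mm tall, origin at the centre of its underside
- gasket (a joint): springiness of the blue rubber gasket under the lid, as an angle about the same hinge axis (rad): 0.05 = relaxed, the lid stands ajar by 5 mm at the pin hole; 0 = squeezed right down, lid level and fully shut against a hard stop. Springs back to 0.05 when not pressed. Down at the hole it takes 2 N to start and 5 to 6 N to shut it fully
Things that resemble listed ones, but are neither listed nor needed, are in the scene too. What is shaped like the pin but yellow is not meant.

How it is judged:
By the outcome, as a careful person would: the job done as asked, in the order asked, and still so for the second after the job is handed in, while the arm keeps its last pose, push and grip.
It also fails if it takes over 58 s, if anything falls off the work surface, if the arm or the gripper's body presses on something with over 40 N, if the wrist force passes 120 N, or if a joint passes its speed limit or range.

ROBOT

A 7-joint arm with a two-finger parallel gripper is mounted at the origin on the work surface. World frame = base frame: x ahead of the robot, y to its left, z up, the work surface at z = 0. Lengths are in m, angles in rad, forces in N, time in s.
With the tool pointing down it reaches from about 0.4 to 0.85 m from the base axis. Payload 10.4 kg.
Tool frame: the origin (TCP) lies midway between the tips of the shut fingers; the grasp point (between the pads) lies 19 mm behind it (r.grasp_offset is the distance from the TCP to the grasp point, in m); z points along the fingers, y is the line along which they close (so a half turn about z gives the same grasp; the last joint's range is limited). The gripper opens to 87 mm and grips with 3 to 60 N. Pads are 19 mm wide; open, the fingers measure 117 mm over their backs; the gripper's body (75 mm by 190 mm) begins 51 mm behind the grasp point.
Start: joints at [1.229, 0.332, -0.065, 1.46, 0.022, 1.35, -0.088], TCP at [0.196, -0.594, 0.223] pointing down, gripper open.
Joint ranges: [-2.6, 2.6], [-0.5, 2.12], [-1.47, 1.34], [0.16, 2.42], [-1.27, 4.41], [0.06, 2.06], [-2.6, 2.6]. Speed limits (rad/s): [2.22, 2.22, 2.79, 2.79, 3.14, 3.14, 3.14].

INTERFACE

Orientations are given as a unit quaternion [x, y, z, w].
In Python, from bench import r gives the robot as it stands.
- The arm moves only by the tool drive_tool, never from a script. Its argument "moves" is a list that holds one entry, the list of rows, each a list of 7 numbers: the shift along the tool's x, y, z in m, then the turn, a rotation vector about the tool's x, y, z in rad, then the opening, from 0 (shut) to 1 (fully open). In form: [[[tx, ty, tz, ax, ay, az, jaw], ...]]. A call has 1 to 10 rows; each row shifts and turns the commanded pose from where the row before left it, along the tool's axes as they then stand; what a row does not reach is not made up. A row lasts 1/10 s, in which the tool goes at most 50 mm and 8.59 degrees, less where a joint would pass 70% of its speed; a pose out of reach is approached as far as the arm can. A call is refused whole if a number of a shift passes 0.05 or a number of a turn 0.15, either way. A call with a gripper value outside its range is refused whole. The fingers move at their own pace and stop on an object; "squeeze" is the grip in N (left out, the last holds). Time passes only in rows, so rows that do not move let the fingers close. It gives the time, the measured TCP pose, the force, the opening and the grip force at its end, in the units of the state.
- r.read_state(): the state, without advancing time (a new reading comes with each control period).
- r.camera(name): name is "scene" or "top"; returns the picture (384x512x3 uint8, red, green, blue); there is no depth.
- r.camera_info(name): a dict with "mtx" (3x3 intrinsics, pixels), "rvec" (rotation vector, rad) and "tvec" (3), from world to camera coordinates, as OpenCV has them. Camera axes: x right, y down, z forward; pixel columns grow to the right and rows downward; lengths in m; the calibration is good to about 2 mm. A picture is of the moment at which its call begins. camera_info takes no time and is no camera call.
- r.close_job(): hands the job in; it is judged then, once.
Trained networks look in the newest picture that a camera, given by its name, has taken for a name from the list of things; names that differ only in an ending like _2 or _b are one class to them, and where a whole thing is asked for, a point or a joint stands for the part that bears it (a point fixed in the world has none). Each returns a list of dicts, best first, with "conf" (0 to 1); they miss things now and then, are a little off and sometimes report something else, mostly with a low value. They report only what shows in the picture. A call takes as long as a camera call. They do not tell look-alikes from the thing itself.
- r.find_in(camera, query): "bbox" ([left, top, right, bottom] in pixels, round what is visible of it).
- r.place_of(camera, query): "at" ([column, row] in pixels: a listed point, or the origin of a listed thing).
The state is a dict: "time": time; "joint_positions": joint angles; "joint_vel": joint speeds; "joint_torque": joint torques, N m; "ee_pos": TCP position; "eef_rot": TCP orientation; "ft_force": force on the tool from outside, world axes, zero at the start; "torque": the same for the moment, N m; "width": finger opening in m; "grip_force": force on a finger pad.
Only numpy, scipy, OpenCV 4.12 (cv2) and the standard library are available. Lean on these libraries where they do the work, as an engineer would, in place of code of your own. Each camera call takes 0.05 s, during which the arm holds its last target. There are 200 camera calls.

## Working session

There is one attempt and no reset: what is moved stays moved. The work goes in short steps, Python scripts to look and compute and a tool call to move; the robot and the scene stay as the last step left them, time stands still between calls to the robot, and variables do not carry over. Pictures are saved under pics/ and viewed, at most 10 in all, crops included, and the job is handed in when it is done.

Besides the shell and the picture viewer there is one more tool, called as a command line: name --argument value ..., lists and objects as JSON in quotes. drive_tool: Moves the arm, as the interface text tells. Its arguments: {"type":"object","properties":{"moves":{"type":"array"},"squeeze":{"type":"number"}},"required":["moves"]}

```bash
mkdir -p pics; ls
python3 - <<'E'
from bench import r
import cv2
for c in("scene","top"):
    cv2.imwrite(f"pics/{c}0.png",r.camera(c)[:,:,::-1])
    for q in("jig","hinge","lid_hole","base_hole","stand","pin","pin_tip","spare_pin","lid","cuvette_box","bottle"):
        print(c,q,[( [round(v) for v in d["at"]],round(d["conf"],2)) for d in r.place_of(c,q)[:4]])
s=r.read_state();print({k:s[k] for k in("time","ee_pos","eef_rot","width","ft_force")})
E
```

```text
pics
scene jig [([241, 225], 0.9)]
scene hinge [([223, 225], 0.57), ([343, 225], 0.53)]
scene lid_hole [([232, 173], 0.61)]
scene base_hole [([250, 199], 0.56)]
scene stand [([355, 256], 0.7)]
scene pin [([417, 261], 0.95), ([413, 216], 0.72), ([376, 232], 0.6)]
scene pin_tip [([409, 292], 0.96), ([406, 245], 0.56)]
scene spare_pin [([346, 225], 0.61), ([241, 225], 0.52)]Traceback (most recent call last):
  File "<stdin>", line 6, in <module>
ValueError: it knows: base_hole, bottle, cuvette_box, hinge, jig, lid_hole, pin, pin_tip, spare_pin, stand
```

Run:
```python
from bench import r
import cv2
for c in("top",):
    cv2.imwrite(f"pics/{c}0.png",r.camera(c)[:,:,::-1])
    for q in("jig","hinge","lid_hole","base_hole","stand","pin","pin_tip","spare_pin"):
        print(c,q,[( [round(v,1) for v in d["at"]],round(d["conf"],2)) for d in r.place_of(c,q)[:4]])
s=r.read_state();print({k:s[k] for k in("time","ee_pos","eef_rot","width","ft_force")})
```

```text
top jig [([275.8, 190.5], 0.59)]
top hinge [([273.7, 163.4], 0.89)]
top lid_hole [([276.3, 172.0], 0.94), ([275.0, 192.0], 0.44)]
top base_hole [([279.3, 205.8], 0.93), ([273.1, 163.5], 0.23)]
top stand [([175.6, 218.8], 0.96), ([388.3, 214.5], 0.38), ([179.2, 206.8], 0.34)]
top pin [([137.6, 264.0], 0.65), ([155.4, 219.1], 0.49), ([109.8, 208.4], 0.42)]
top pin_tip [([148.4, 263.5], 0.6), ([121.2, 211.4], 0.45), ([278.8, 170.2], 0.23)]
top spare_pin [([179.8, 208.3], 0.6)]
{'time': 0.9, 'ee_pos': array([ 0.19589421, -0.59352192,  0.22259412]), 'eef_rot': array([9.87325541e-01, 1.58708139e-01, 2.61680424e-05, 4.51938727e-05]), 'width': 0.08700932707420356, 'ft_force': array([ 0.05263316, -0.90701002, -0.08930696])}
```

View pics/scene0.png

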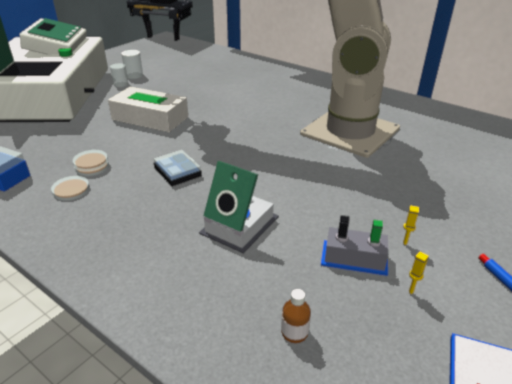

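View pics/top0.png

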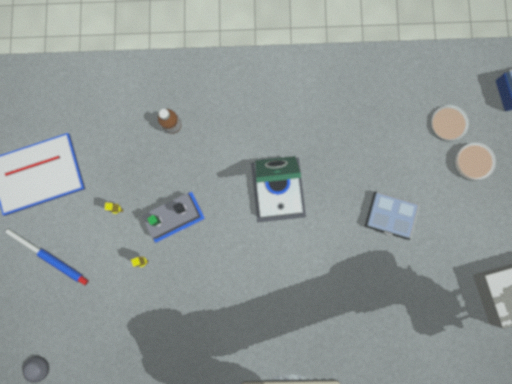

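The look-alikes for the pin are:
- yellow pins at scene (417,261) and (413,216), top (138,263) and (110,208)
- black-knobbed spare at scene (344,226), top (180,208)
- green-knobbed pin at scene (376,232), top (154,220), which I choose by colour

The lid stands open at scene (230,195), with its hinge on the far (+x) side. I'll measure now and check the choice in a close crop.

```bash
cat > h.py <<'E'
from bench import r
import numpy as np, cv2
from scipy.optimize import least_squares
from scipy.spatial.transform import Rotation as R
I={c:r.camera_info(c) for c in("scene","top")}
def proj(c,P):
    i=I[c];return cv2.projectPoints(np.array(P,float).reshape(-1,1,3),np.array(i["rvec"],float),np.array(i["tvec"],float),np.array(i["mtx"],float),None)[0].reshape(-1,2)
def back(c,uv,z):
    i=I[c];M=cv2.Rodrigues(np.array(i["rvec"],float))[0];t=np.array(i["tvec"],float).ravel()
    d=M.T@np.linalg.inv(i["mtx"])@np.array([*uv,1.]);o=-M.T@t
    return o+d*(z-o[2])/d[2]
def tri(uvs,uvt,x0=(.5,0,.05)):
    s=least_squares(lambda p:np.r_[proj("scene",p)[0]-uvs,proj("top",p)[0]-uvt],x0);return s.x,s.fun
E
python3 - <<'E'
from h import *
np.set_printoptions(precision=4,suppress=True)
for c in I: 
    M=cv2.Rodrigues(np.array(I[c]["rvec"],float))[0];print(c,-M.T@np.ravel(I[c]["tvec"]),I[c]["mtx"][0][0])
print("hinge",back("top",(273.7,163.4),.044));print("bh",back("top",(279.3,205.8),.04),back("scene",(250,199),.04))
print("stand",back("top",(175.6,218.8),0),back("scene",(355,256),0)); print("jig",back("top",(275.8,190.5),0),back("scene",(241,225),0))
print("pin",tri((376,232),(155.4,219.1))); print("lidhole",tri((235.5,174.),(276.3,172.)))
print("spare",tri((344,226),(180,208)))
print("bottle",back("top",(165,113),.1))
t=cv2.imread("pics/top0.png");s=cv2.imread("pics/scene0.png")
a=cv2.resize(t[145:275,100:310],None,fx=3.8,fy=3.8,interpolation=cv2.INTER_CUBIC)[:494]
cv2.imwrite("pics/ct.png",a)
b=cv2.resize(s[150:310,190:430],None,fx=3.3,fy=3.3,interpolation=cv2.INTER_CUBIC)
cv2.imwrite("pics/cs.png",b)
E
```

```text
scene [1.1763 0.5229 0.6521] 447.9818288097617
top [0.4012 0.0315 1.1567] 473.00969096660447
hinge [0.623  0.0241 0.044 ]
bh [0.5211 0.0134 0.04  ] [0.5185 0.0105 0.04  ]
stand [0.4994 0.2689 0.    ] [0.5    0.2748 0.    ]
jig [0.5636 0.0203 0.    ] [0.5672 0.0223 0.    ]
pin (array([0.4922, 0.3029, 0.0753]), array([-1.05  ,  0.0377, -1.1148,  0.5479]))
lidhole (array([0.5826, 0.0208, 0.1461]), array([-0.6437, -0.0715, -0.5355,  0.4169]))
spare (array([0.5164, 0.2451, 0.0772]), array([-0.9296,  0.0036, -0.9464,  0.5181]))
bottle [0.7379 0.2739 0.1   ]
```

View pics/ct.png

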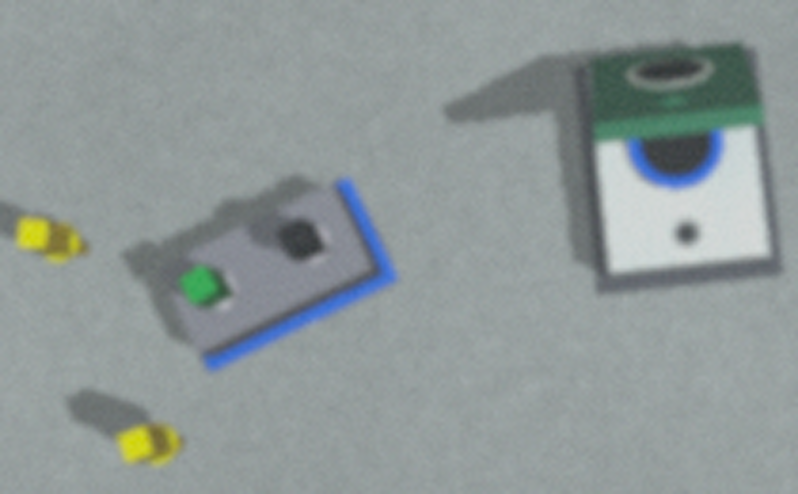

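View pics/cs.png

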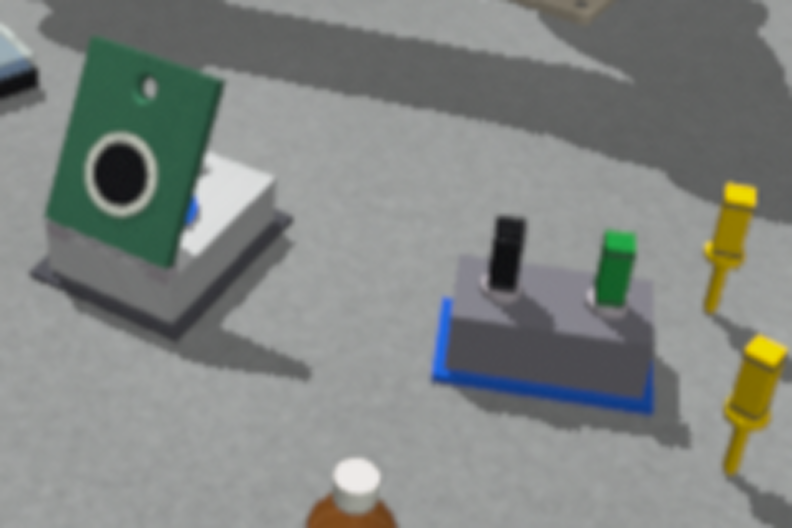

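The crops confirm it: the green knob is at crop (203,284) in the top view and crop (615,268) in the scene view, in the stand's +y hole. The black knob is next to it and the yellow pins are outside the stand. The lid is tilted about 1.1 rad and the base hole shows at crop (686,233). Next I refine the pin and hole positions.

```bash
cat >> h.py <<'E'
def box(c,x,y,z,yaw,h=(.009,.009,.023)):
    k=np.array([[a,b,d] for a in(-1,1) for b in(-1,1) for d in(-1,1)])*np.array(h)
    return proj(c,k@R.from_euler("z",yaw).as_matrix().T+[x,y,z])
def soft(c,pts,shape=(384,512),ss=4):
    # antialiased hull mask
    m=np.zeros((shape[0]*ss,shape[1]*ss),np.float32)
    cv2.fillConvexPoly(m,cv2.convexHull(np.round((pts+.5)*ss*16-8).astype(np.int32)),1,shift=4)
    return cv2.GaussianBlur(cv2.resize(m,shape[::-1],interpolation=cv2.INTER_AREA),(0,0),.7)
E
python3 - <<'E'
from h import *
from scipy.optimize import minimize
np.set_printoptions(precision=4,suppress=True)
im={c:cv2.imread(f"pics/{c}0.png").astype(float) for c in I}
W={"top":(195,245,135,170),"scene":(205,255,362,392)}
T={}
for c,(a,b,d,e) in W.items():
    p=im[c][a:b,d:e];g=p[...,1]-(p[...,0]+p[...,2])/2
    T[c]=np.clip(g/np.percentile(g,97 if c=="scene" else 97),0,1); print(c,g.max(),(T[c]>.4).sum())
    ys,xs=np.mgrid[a:b,d:e];w=T[c]*(T[c]>.3);print("centroid",(xs*w).sum()/w.sum(),(ys*w).sum()/w.sum())
def cost(p,cs=("top","scene")):
    s=0
    for c in cs:
        a,b,d,e=W[c];m=soft(c,box(c,p[0],p[1],.079,p[2]))[a:b,d:e]
        s+=((m-(T[c]>.35))**2).sum()
    return s
for cs in (("top","scene"),("top",),("scene",)):
    best=min((minimize(cost,[.492,.302,y],args=(cs,),method="Nelder-Mead",options=dict(initial_simplex=[[.492,.302,y],[.497,.302,y],[.492,.307,y],[.492,.302,y+.2]],maxiter=120)) for y in (.0,.4,.8)),key=lambda s:s.fun)
    print(cs,best.x,best.fun)
g=cv2.cvtColor(im["top"].astype(np.uint8),cv2.COLOR_BGR2GRAY).astype(float)[199:213,273:288]
w=np.clip(np.median(g)-15-g,0,None);ys,xs=np.mgrid[199:213,273:288];bh=((xs*w).sum()/w.sum(),(ys*w).sum()/w.sum());print("bh",bh,back("top",bh,.04))
for q in((259.5,217.4),(303.2,213.4)):print(back("top",q,.04))
E
```

```text
top 99.0 90
centroid 152.3360489073139 219.65177244684972
scene 113.5 211
centroid 376.25833023505595 229.95249858856255
('top', 'scene') [0.4913 0.3044 0.3221] 36.69161605834961
('top',) [0.4915 0.3057 0.9297] 16.939353942871094
('scene',) [0.4916 0.3043 0.3257] 16.32025146484375
bh (np.float64(280.29328914664455), np.float64(205.88028169014083)) [0.5209 0.011  0.04  ]
[0.4947 0.0609 0.04  ]
[ 0.5017 -0.0425  0.04  ]
```

drive_tool --moves '[[[0.02, -0.015, -0.03, 0, 0, 0, 0], [0.034, -0.025, -0.025, 0, 0, 0, 0], [0.038, -0.028, 0, 0, 0, 0, 0], [0.038, -0.028, 0, 0, 0, 0, 0], [0.038, -0.028, 0, 0, 0, 0, 0], [0.038, -0.028, 0, 0, 0, 0, 0], [0.038, -0.028, 0, 0, 0, 0, 0], [0.038, -0.028, 0, 0, 0, 0, 0], [0.038, -0.028, 0, 0, 0, 0, 0], [0.038, -0.028, 0, 0, 0, 0, 0]]]'

```text
time: 1.9
ee_pos: [0.4539, -0.2289, 0.2779]
eef_rot: [0.987, 0.159, 0.0, 0.0]
ft_force: [0.9, -0.2, 0.7]
width: 0.0153
grip_force: 0.0
```

drive_tool --moves '[[[0.038, -0.028, 0, 0, 0, 0, 0], [0.038, -0.028, 0, 0, 0, 0, 0], [0.038, -0.028, 0, 0, 0, 0, 0], [0.038, -0.028, 0, 0, 0, 0, 0], [0.038, -0.028, 0, 0, 0, 0, 0], [0.038, -0.028, 0, 0, 0, 0, 0], [0.03, -0.02, 0, 0, 0, 0, 0], [0, 0, 0, 0, 0, 0, 0], [0, 0, 0, 0, 0, 0, 0]]]'

```text
time: 2.8
ee_pos: [0.6393, 0.0295, 0.2771]
eef_rot: [0.987, 0.159, -0.0, -0.0]
ft_force: [0.7, -0.9, -0.8]
width: 0.0005
grip_force: 0.0
```

drive_tool --moves '[[[0, 0, 0, 0, 0, -0.149, 0], [0, 0, 0, 0, 0, -0.149, 0], [0, 0, 0, 0, 0, -0.149, 0], [0, 0, 0, 0, 0, -0.149, 0], [0, 0, 0, 0, 0, -0.149, 0], [0, 0, 0, 0, 0, -0.149, 0], [0, 0, 0, 0, 0, -0.149, 0], [0, 0, 0, 0, 0, -0.149, 0], [0, 0, 0, 0, 0, -0.149, 0], [0, 0, 0, 0, 0, -0.149, 0]]]'

```text
time: 3.8
ee_pos: [0.6389, 0.0265, 0.2778]
eef_rot: [0.617, 0.787, -0.001, 0.001]
ft_force: [0.5, -0.3, 0.0]
width: 0.0004
grip_force: 0.0
```

drive_tool --moves '[[[-0.01, -0.01, 0.04, 0, 0, 0, 0], [0, 0, 0.04, 0, 0, 0, 0], [0, 0, 0.03, 0, 0, 0, 0], [0, 0, 0.02, 0, 0, 0, 0], [0, 0, 0.01, 0, 0, 0, 0], [0, 0, 0, 0, 0, 0, 0]]]'

```text
time: 4.4
ee_pos: [0.6311, 0.0151, 0.1368]
eef_rot: [0.619, 0.786, -0.001, -0.0]
ft_force: [0.6, -0.0, 1.1]
width: 0.0007
grip_force: 0.0
```

drive_tool --moves '[[[0.002, -0.012, 0.002, 0, 0, 0, 0], [0.002, -0.012, 0.002, 0, 0, 0, 0], [0.002, -0.012, 0.007, 0, 0, 0, 0], [0.002, -0.012, 0.007, 0, 0, 0, 0], [0.002, -0.01, 0.01, 0, 0, 0, 0], [0.001, -0.01, 0.01, 0, 0, 0, 0], [0.001, -0.006, 0.01, 0, 0, 0, 0], [0.001, -0.006, 0.01, 0, 0, 0, 0], [0, -0.003, 0.007, 0, 0, 0, 0], [0, -0.001, 0.003, 0, 0, 0, 0]]]'

```text
time: 5.4
ee_pos: [0.5469, 0.0093, 0.069]
eef_rot: [0.618, 0.786, -0.0, -0.0]
ft_force: [-0.3, 1.0, 1.1]
width: 0.0001
grip_force: 0.3
```

drive_tool --moves '[[[0, 0, 0.003, 0, 0, 0, 0], [0, 0, 0.003, 0, 0, 0, 0], [0, 0, 0, 0, 0, 0, 0]]]'

```text
time: 5.7
ee_pos: [0.5472, 0.0096, 0.0632]
eef_rot: [0.618, 0.786, -0.0, -0.0]
ft_force: [-0.5, -0.7, -0.1]
width: 0.0003
grip_force: 0.0
```

Run:
```python
from h import *
cv2.imwrite("pics/s1.png",r.camera("scene")[:,:,::-1]);cv2.imwrite("pics/t1.png",r.camera("top")[:,:,::-1])
a=cv2.imread("pics/s1.png")[120:300,150:420]
cv2.imwrite("pics/s1c.png",cv2.resize(a,None,fx=2.9,fy=2.9,interpolation=cv2.INTER_CUBIC))
s=r.read_state();print(s["ee_pos"],s["ft_force"],s["time"])
```

```text
[0.54732676 0.00961328 0.06358583] [0.14288708 0.39407197 0.16270195] 5.8
```

View pics/s1c.png

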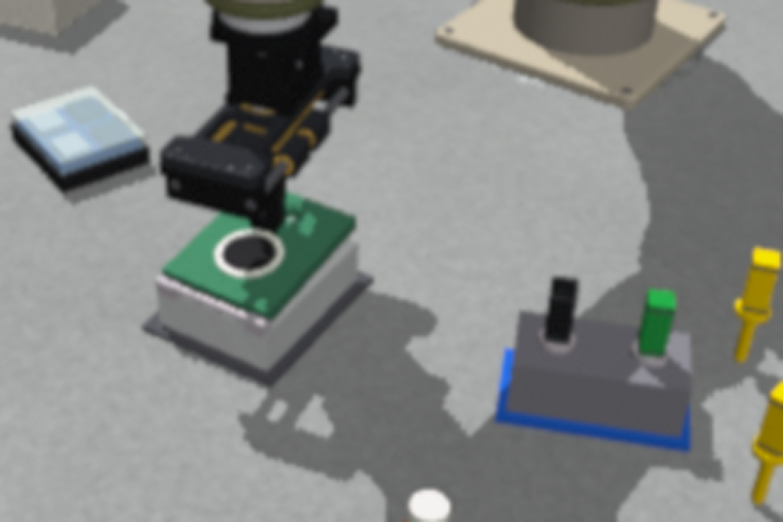

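The lid has followed down and lies nearly flat, with its window at crop (250,252). I press until a clear reaction shows.

drive_tool --moves '[[[0, 0, 0.003, 0, 0, 0, 0], [0, 0, 0.002, 0, 0, 0, 0], [0, 0, 0, 0, 0, 0, 0]]]'

```text
time: 6.1
ee_pos: [0.5472, 0.0096, 0.0584]
eef_rot: [0.618, 0.786, -0.0, -0.0]
ft_force: [-1.2, -0.2, 3.0]
width: 0.0004
grip_force: 1.1
```

drive_tool --moves '[[[0, 0, 0.002, 0, 0, 0, 0], [0, 0, 0, 0, 0, 0, 0]]]'

```text
time: 6.3
ee_pos: [0.5471, 0.0095, 0.0565]
eef_rot: [0.618, 0.786, -0.0, -0.0]
ft_force: [-1.9, -0.1, 4.9]
width: 0.0004
grip_force: 2.2
```

drive_tool --moves '[[[0, 0, -0.04, 0, 0, 0, 0], [0, 0, -0.045, 0, 0, 0, 0], [0.04, 0.002, -0.025, 0, 0, 0, 1], [0.045, 0.002, 0, 0, 0, 0, 1], [0.045, 0.002, 0, 0, 0, 0, 1], [0.045, 0.002, 0, 0, 0, 0, 1], [0.045, 0.003, 0, 0, 0, 0, 1], [0.045, 0.003, 0, 0, 0, 0, 1], [0.035, 0.001, 0, 0, 0, -0.08, 1], [0, 0, 0, 0, 0, 0, 1]]]'

```text
time: 7.3
ee_pos: [0.488, 0.3104, 0.1667]
eef_rot: [0.582, 0.813, 0.001, -0.001]
ft_force: [-1.0, -0.3, 0.2]
width: 0.0567
grip_force: 0.0
```

Run:
```python
from h import *
im=r.camera("top")[:,:,::-1]; cv2.imwrite("pics/t2.png",im)
print([( [round(v,1) for v in d["at"]],round(d["conf"],2)) for d in r.place_of("top","lid_hole")[:3]],[( [round(v,1) for v in d["at"]],round(d["conf"],2)) for d in r.place_of("top","hinge")[:3]])
s=r.read_state();print(s["ee_pos"],s["eef_rot"],s["ft_force"],s["time"])
im2=r.camera("scene")[:,:,::-1]; cv2.imwrite("pics/s2.png",im2)
f=lambda a,w:cv2.resize(a,(w,w),interpolation=cv2.INTER_CUBIC)
cv2.imwrite("pics/c2.png",np.hstack([f(im[150:230,240:320],400),f(im2[170:250,200:280],400)]))
```

```text
[([278.0, 205.2], 0.72)] [([276.1, 161.1], 0.92)]
[0.49122458 0.30410305 0.16619173] [ 5.86493608e-01  8.09953805e-01 -2.66747069e-04  1.03669223e-04] [ 0.19990259 -0.41159925  0.38559247] 7.45
```

View pics/c2.png

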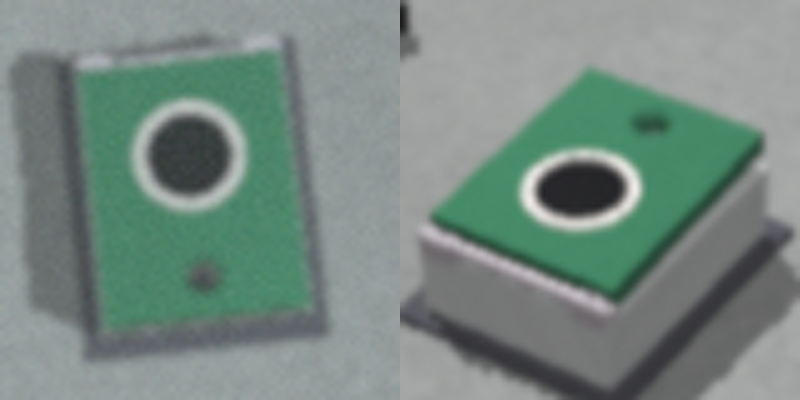

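The lid is shut onto the gasket, and its hole shows at top (280.6,205.4) and scene (250.2,194.6). The TCP is over the pin to within 1 mm, so I descend and grip.

drive_tool --moves '[[[0, 0, 0.02, 0, 0, 0, 1], [0, 0, 0.02, 0, 0, 0, 1], [0, 0, 0.02, 0, 0, 0, 1], [0, 0, 0.02, 0, 0, 0, 1], [0, 0, 0.014, 0, 0, 0, 1], [0, 0, 0.01, 0, 0, 0, 1], [0, 0, 0, 0, 0, 0, 1]]]' --squeeze 40

```text
time: 8.2
ee_pos: [0.4908, 0.3036, 0.0615]
eef_rot: [0.587, 0.81, -0.001, -0.0]
ft_force: [-0.5, 0.1, 0.6]
width: 0.087
grip_force: 0.0
```

drive_tool --moves '[[[0, 0, 0, 0, 0, 0, 0], [0, 0, 0, 0, 0, 0, 0], [0, 0, 0, 0, 0, 0, 0], [0, 0, 0, 0, 0, 0, 0], [0, 0, 0, 0, 0, 0, 0], [0, 0, 0, 0, 0, 0, 0], [0, 0, 0, 0, 0, 0, 0], [0, 0, 0, 0, 0, 0, 0]]]'

```text
time: 9.0
ee_pos: [0.491, 0.3046, 0.0625]
eef_rot: [0.586, 0.81, -0.0, 0.0]
ft_force: [0.4, 0.4, 0.9]
width: 0.0311
grip_force: 0.0
```

drive_tool --moves '[[[0, 0, 0, 0, 0, 0, 0], [0, 0, 0, 0, 0, 0, 0], [0, 0, 0, 0, 0, 0, 0], [0, 0, 0, 0, 0, 0, 0], [0, 0, 0, 0, 0, 0, 0]]]'

```text
time: 9.5
ee_pos: [0.4909, 0.3046, 0.0625]
eef_rot: [0.586, 0.81, -0.0, -0.0]
ft_force: [-1.3, 0.1, 0.4]
width: 0.0176
grip_force: 39.8
```

Gripped at 17.6 mm, which matches the 18 mm knob. I lift and carry it over the hole.

drive_tool --moves '[[[0, 0, -0.01, 0, 0, 0, 0], [0, 0, -0.02, 0, 0, 0, 0], [0, 0, -0.03, 0, 0, 0, 0], [0, 0, -0.03, 0, 0, 0, 0], [-0.027, -0.006, -0.01, 0, 0, 0, 0], [-0.04, -0.009, 0, 0, 0, 0, 0], [-0.04, -0.009, 0, 0, 0, 0, 0], [-0.04, -0.009, 0, 0, 0, 0, 0], [-0.04, -0.009, 0, 0, 0, 0, 0], [-0.04, -0.009, 0, 0, 0, 0, 0]]]'

```text
time: 10.5
ee_pos: [0.5136, 0.0715, 0.1634]
eef_rot: [0.586, 0.81, 0.0, 0.001]
ft_force: [1.4, 0.1, -1.1]
width: 0.0176
grip_force: 39.8
```

drive_tool --moves '[[[-0.04, -0.008, 0, 0, 0, 0, 0], [-0.021, -0.004, 0, 0, 0, 0, 0], [0, 0, 0.015, 0, 0, 0, 0], [0, 0, 0.01, 0, 0, 0, 0], [0, 0, 0, 0, 0, 0, 0], [0, 0, 0, 0, 0, 0, 0]]]'

```text
time: 11.1
ee_pos: [0.521, 0.0128, 0.1376]
eef_rot: [0.585, 0.811, 0.0, -0.0]
ft_force: [0.3, -0.1, -1.0]
width: 0.0179
grip_force: 39.8
```

Run:
```python
from h import *
np.set_printoptions(precision=4,suppress=True)
def dark(f,b):
    g=cv2.cvtColor(cv2.imread(f),cv2.COLOR_BGR2GRAY).astype(float);a,bb,d,e=b;g=g[a:bb,d:e]
    w=np.clip(np.median(g)-12-g,0,None);ys,xs=np.mgrid[a:bb,d:e];return (xs*w).sum()/w.sum(),(ys*w).sum()/w.sum()
t=dark("pics/t2.png",(200,212,274,288));s=dark("pics/s2.png",(189,201,243,258));print(t,s)
print(back("top",t,.0594),back("scene",s,.0594),tri(s,t))
for c in I: cv2.imwrite(f"pics/{c}3.png",r.camera(c)[:,:,::-1])
st=r.read_state();print(st["ee_pos"],st["eef_rot"],st["ft_force"],st["time"],st["width"])
print("net tip",[(d["at"],d["conf"]) for d in r.place_of("scene","pin_tip")[:3]],"hole",[(d["at"],d["conf"]) for d in r.place_of("scene","lid_hole")[:2]])
p=st["ee_pos"]-[0,0,.0585];print("tip pred scene",proj("scene",p),"hole pix of p at .0594",proj("scene",[p[0],p[1],.0594]))
im=cv2.imread("pics/scene3.png")[130:230,190:320];cv2.imwrite("pics/c3.png",cv2.resize(im,None,fx=6,fy=6,interpolation=cv2.INTER_CUBIC))
```

```text
(np.float64(280.13392857142856), np.float64(205.83928571428572)) (np.float64(249.77126654064273), np.float64(194.2930056710775))
[0.5189 0.0118 0.0594] [0.5255 0.0152 0.0594] (array([0.5197, 0.0113, 0.0543]), array([ 0.1927,  0.0179,  0.1592, -0.1176]))
[0.5214 0.0124 0.138 ] [0.5855 0.8106 0.0002 0.0002] [ 0.2933 -0.4904 -1.435 ] 11.2 0.018032806454356873
net tip [([402.9, 243.6], 0.72), ([408.8, 291.8], 0.58), ([248.3, 187.1], 0.55)] hole [([249.6, 192.4], 0.69)]
tip pred scene [[249.8853 185.7462]] hole pix of p at .0594 [[249.8946 193.0276]]
```

View pics/c3.png

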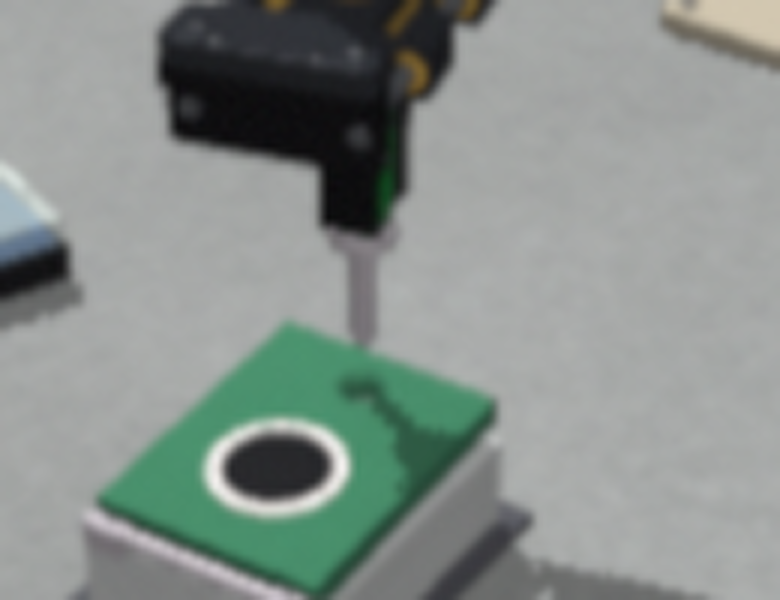

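The shaft hangs straight above the hole: tip at crop (362,345), hole at about crop (358,385). Estimates from both cameras agree to about 1 mm, so I descend gently and watch the force.

drive_tool --moves '[[[0, -0.001, 0.01, 0, 0, 0, 0], [0, 0, 0.008, 0, 0, 0, 0], [0, 0, 0.004, 0, 0, 0, 0], [0, 0, 0.004, 0, 0, 0, 0], [0, 0, 0, 0, 0, 0, 0]]]'

```text
time: 11.8
ee_pos: [0.5201, 0.0112, 0.111]
eef_rot: [0.586, 0.81, 0.0, -0.0]
ft_force: [0.7, 0.1, -1.9]
width: 0.0178
grip_force: 39.8
```

drive_tool --moves '[[[0, 0, 0.004, 0, 0, 0, 0], [0, 0, 0.004, 0, 0, 0, 0], [0, 0, 0.004, 0, 0, 0, 0], [0, 0, 0.003, 0, 0, 0, 0], [0, 0, 0, 0, 0, 0, 0]]]'

```text
time: 12.3
ee_pos: [0.5201, 0.0111, 0.0961]
eef_rot: [0.586, 0.81, -0.0, -0.0]
ft_force: [0.4, 1.2, -2.2]
width: 0.0177
grip_force: 39.8
```

drive_tool --moves '[[[0, 0, 0.006, 0, 0, 0, 0], [0, 0, 0.006, 0, 0, 0, 0], [0, 0, 0.006, 0, 0, 0, 0], [0, 0, 0.004, 0, 0, 0, 0], [0, 0, 0.002, 0, 0, 0, 0], [0, 0, 0, 0, 0, 0, 0]]]'

```text
time: 12.9
ee_pos: [0.5202, 0.0114, 0.0722]
eef_rot: [0.586, 0.81, 0.0, -0.0]
ft_force: [2.6, 3.6, -3.3]
width: 0.0178
grip_force: 39.8
```

drive_tool --moves '[[[0, 0, 0.002, 0, 0, 0, 0], [0, 0, 0.002, 0, 0, 0, 0], [0, 0, 0, 0, 0, 0, 0], [0, 0, 0, 0, 0, 0, 0]]]'

```text
time: 13.3
ee_pos: [0.5205, 0.0112, 0.0687]
eef_rot: [0.586, 0.81, 0.0, 0.0]
ft_force: [1.6, 5.0, 1.4]
width: 0.0175
grip_force: 39.8
```

drive_tool --moves '[[[0.0007, 0.0004, 0.001, 0, 0, 0, 0], [0, 0, 0.001, 0, 0, 0, 0], [0, 0, 0, 0, 0, 0, 0], [0, 0, 0, 0, 0, 0, 0]]]'

```text
time: 13.7
ee_pos: [0.5203, 0.0115, 0.0665]
eef_rot: [0.586, 0.81, -0.0, 0.0]
ft_force: [-0.0, 2.2, 4.3]
width: 0.018
grip_force: 39.8
```

drive_tool --moves '[[[0.0005, 0, 0.001, 0, 0, 0, 0], [0, 0, 0.001, 0, 0, 0, 0], [0, 0, 0, 0, 0, 0, 0], [0, 0, 0, 0, 0, 0, 0]]]'

```text
time: 14.1
ee_pos: [0.5202, 0.0117, 0.0646]
eef_rot: [0.586, 0.81, -0.0, 0.0]
ft_force: [-1.0, 0.6, 5.4]
width: 0.0174
grip_force: 39.8
```

drive_tool --moves '[[[0, 0, 0.001, 0, 0, 0, 0], [0, 0, 0.001, 0, 0, 0, 0], [0, 0, 0, 0, 0, 0, 0], [0, 0, 0, 0, 0, 0, 0]]]'

```text
time: 14.5
ee_pos: [0.5201, 0.0118, 0.063]
eef_rot: [0.586, 0.81, -0.001, 0.0]
ft_force: [-4.5, -0.1, 12.6]
width: 0.018
grip_force: 39.8
```

Run:
```python
from h import *
im=r.camera("scene")[:,:,::-1];im2=r.camera("top")[:,:,::-1]
a=cv2.resize(im[140:240,190:290],(560,560),interpolation=cv2.INTER_CUBIC)
b=cv2.resize(cv2.imread("pics/s2.png")[170:240,200:280],(240,210),interpolation=cv2.INTER_CUBIC)
o=np.zeros((560,800,3),np.uint8);o[:,:560]=a;o[:210,560:]=b
o[220:460,560:]=cv2.resize(im2[160:220,250:310],(240,240),interpolation=cv2.INTER_CUBIC)
cv2.imwrite("pics/c4.png",o)
s=r.read_state();print(s["ee_pos"],s["ft_force"],s["torque"],s["time"])
P=lambda q:proj("scene",q)
print("collar bottom if shut / ajar (center) px",P([.5205,.0118,.054]),P([.5205,.0118,.0594]))
```

```text
[0.52009984 0.01172174 0.06302618] [-4.91791396  0.7371647  12.15952566] [0.14904897 0.85237843 0.00973158] 14.6
collar bottom if shut / ajar (center) px [[249.92324898 194.67262543]] [[249.92086621 192.74923966]]
```

View pics/c4.png

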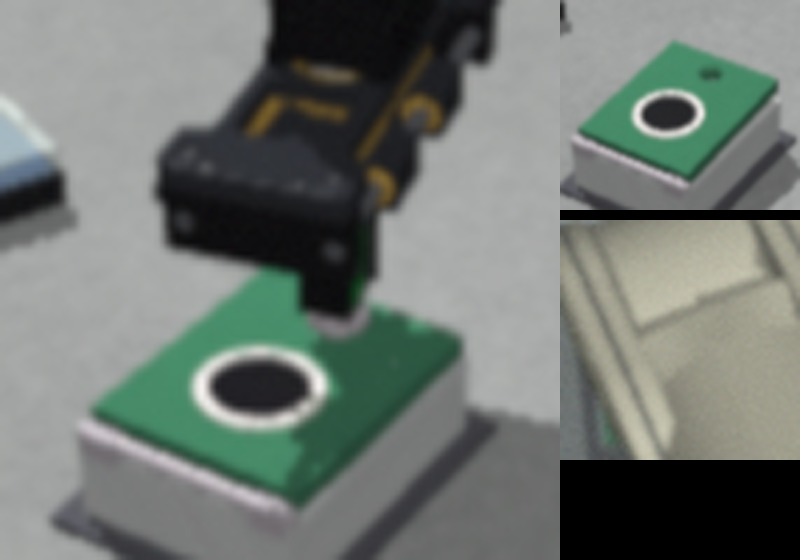

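drive_tool --moves '[[[0, -0.0006, 0.001, 0, 0, 0, 0], [0, 0, 0, 0, 0, 0, 0], [0, 0, 0, 0, 0, 0, 0], [0, 0, 0, 0, 0, 0, 0]]]'

```text
time: 15.0
ee_pos: [0.52, 0.0117, 0.0625]
eef_rot: [0.586, 0.81, -0.0, 0.001]
ft_force: [-4.4, 0.5, 16.6]
width: 0.0179
grip_force: 39.8
```

Run:
```python
from h import *
np.set_printoptions(precision=2,suppress=True)
im=r.camera("scene")[:,:,::-1];cv2.imwrite("pics/s5.png",im)
def prof(I,c,a=180,b=235): 
    p=I.astype(float)[a:b,c-1:c+2].mean(1);g=p[:,1]-(p[:,0]+p[:,2])/2;m=np.where(g>12)[0];
    # subpixel lower edge of green
    k=m[-1];return a+k+(g[k]-12)/(g[k]-g[k+1])
cols=[205,210,215,220,225,230,235,240,245,250,255,260,265,268,270]
for f in("pics/s2.png","pics/s5.png"):
    print(f,np.array([prof(cv2.imread(f),c) for c in cols]))
# expected lower lid edges, both poses
yaw=.08;h=np.array([.6265,.0195,.044])
for th in(.05,0.):
    for rad,y in((127,48),(127,-48),(3,48),(3,-48),(65,48)):
        x=-rad*np.cos(th)-2*np.sin(th)*1;z=rad*np.sin(th)-2
        print(th,rad,y,proj("scene",h+R.from_euler("z",yaw).apply(np.array([x,y,z])/1000))[0])
s=r.read_state();print(s["ee_pos"],s["ft_force"],s["torque"],s["grip_force"],s["width"])
```

```text
Traceback (most recent call last):
IndexError: index -1 is out of bounds for axis 0 with size 0
```

Run:
```python
from h import *
np.set_printoptions(precision=1,suppress=True)
def prof(I,c,a=180,b=245): 
    p=I.astype(float)[a:b,c-1:c+2].mean(1);g=p[:,1]-(p[:,0]+p[:,2])/2;m=np.where(g>8)[0]
    if len(m)==0:return np.nan
    k=m[-1];return a+k+(g[k]-8)/(g[k]-g[k+1])
cols=list(range(206,276,4))
print(cols)
A=[np.array([prof(cv2.imread(f),c) for c in cols]) for f in("pics/s2.png","pics/s5.png")];print(*A,A[1]-A[0],sep="\n")
h=np.array([.6265,.0195,.044])
for rad in(3,40,80,127):
    for th in(.05,0.):
        print(rad,th,proj("scene",h+R.from_euler("z",.08).apply(np.array([-rad*np.cos(th)-2*np.sin(th),48,rad*np.sin(th)-2])/1000))[0])
s=r.read_state();print(s["ee_pos"],s["ft_force"],s["torque"],s["time"])
```

```text
[206, 210, 214, 218, 222, 226, 230, 234, 238, 242, 246, 250, 254, 258, 262, 266, 270, 274]
[214.2 216.1 218.  219.8 221.5 223.1 224.9 226.5 227.8 229.7 228.3 224.
 219.5 215.3 211.4 207.  202.7   nan]
[214.1 215.9 218.  219.8 221.5 223.1 224.9 226.5 227.8 229.8 228.5 225.2
 221.5 217.5 213.6 209.5 205.7   nan]
[-0.1 -0.2 -0.  -0.  -0.  -0.   0.  -0.  -0.   0.1  0.3  1.2  2.   2.3
  2.2  2.5  3.   nan]
3 0.05 [241.7 230.5]
3 0.0 [241.7 230.5]
40 0.05 [251.4 220.5]
40 0.0 [251.3 221.2]
80 0.05 [261.2 210.3]
80 0.0 [261.2 211.7]
127 0.05 [272.2 198.9]
127 0.0 [272.2 201.1]
[0.5 0.  0.1] [-3.7  1.3 15.5] [ 0.2  0.7 -0. ] 15.05
```

The lid's free edge dropped by the full amount of gasket travel: about 2.5–3 px, against 2.2 px expected. The reaction has climbed steeply to 16 N against the hard stop, so I hand in while pressing.

```bash
python3 -c "
from bench import r
print(r.close_job())"
```

```text
the job is handed in; nothing more can be done
None
```

The lid is shut and the green pin is through both holes with its collar on the lid, still gripped and pressing down at about 16 N; I handed the job in at about 15 s without touching the black-knobbed pin, the box or the bottle.

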